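# Snap the specimen carrier's lid shut all round

## Task

The lid of the specimen carrier lies in place but is not fastened. With the fingertips, press down around its rim, section by section, until all four rim sections have clicked shut and lie flush. Do not lift the carrier or shove it about, and leave the swabs, the small bottle and the steel cup where they stand.

Things in the scene. Friction and masses are not known exactly. Their poses are not given: they have to be found in the camera images.
- carrier: Loose lidded specimen carrier: grey box, white lid 158 mm (its x) by 128 mm (its y), lid top 68 mm above the table, 0.75 to 1.05 kg. Origin at the centre of its underside, z up. The lid has a fixed middle panel (86 x 56 mm), four fixed corners (34 mm square, top at 68 mm) and, between them, four snap-down rim sections hinged at the middle panel.
- rim_far (a joint): Tilt in rad of the rim section on the carrier's +x side (short side, 54 mm long, 36 mm deep from hinge to outer edge): 0 = highest, outer edge 10 mm above the corners; 0.28 = snapped shut and flush (it can turn no further). Starts between 0 and 0.1. A stiff snap fit: yields to 6 to 11 N pressed down on its outer half, does not spring back, and comes up firm when fully home.
- press_far (a point): Point on the top face of that +x section, mid-length, 24 mm out from its hinge, where to press; it moves with the section: 74 mm above the table at joint 0, 68 mm when shut (then 67 mm from the carrier's centre).
- rim_left (a joint): Tilt in rad of the rim section on the carrier's +y side (long side, 84 mm long, 36 mm deep from hinge to outer edge): 0 = highest, outer edge 10 mm above the corners; 0.28 = snapped shut and flush (it can turn no further). Starts between 0 and 0.1. A stiff snap fit: yields to 6 to 11 N pressed down on its outer half, does not spring back, and comes up firm when fully home.
- press_left (a point): Point on the top face of that +y section, mid-length, 24 mm out from its hinge, where to press; it moves with the section: 74 mm above the table at joint 0, 68 mm when shut (then 52 mm from the carrier's centre).
- rim_near (a joint): Tilt in rad of the rim section on the carrier's -x side (short side, 54 mm long, 36 mm deep from hinge to outer edge): 0 = highest, outer edge 10 mm above the corners; 0.28 = snapped shut and flush (it can turn no further). Starts between 0 and 0.1. A stiff snap fit: yields to 6 to 11 N pressed down on its outer half, does not spring back, and comes up firm when fully home.
- press_near (a point): Point on the top face of that -x section, mid-length, 24 mm out from its hinge, where to press; it moves with the section: 74 mm above the table at joint 0, 68 mm when shut (then 67 mm from the carrier's centre).
- rim_right (a joint): Tilt in rad of the rim section on the carrier's -y side (long side, 84 mm long, 36 mm deep from hinge to outer edge): 0 = highest, outer edge 10 mm above the corners; 0.28 = snapped shut and flush (it can turn no further). Starts between 0 and 0.1. A stiff snap fit: yields to 6 to 11 N pressed down on its outer half, does not spring back, and comes up firm when fully home.
- press_right (a point): Point on the top face of that -y section, mid-length, 24 mm out from its hinge, where to press; it moves with the section: 74 mm above the table at joint 0, 68 mm when shut (then 52 mm from the carrier's centre).
- swab_stack: Stack of white gauze swabs, 46 x 60 x 28 mm, loose bystander beside the carrier; origin at the centre of its underside.
- ointment_bottle: Small white bottle, 30 mm across, 55 mm tall, loose bystander beside the carrier; origin at the centre of its underside.
- steel_cup: Small steel cup, 66 mm across, 42 mm tall, loose bystander in front of the carrier; origin at the centre of its underside.

How it is judged:
By the outcome, as a careful person would: the job done as asked, in the order asked, and still so for the second after the job is handed in, with the robot touching nothing.
It also fails if it takes over 45 s, if anything falls off the work surface, if the arm or the gripper's body presses on something with over 40 N, if the wrist force passes 120 N, or if a joint passes its speed limit or range.

## Robot

A 6-joint arm with a two-finger parallel gripper is mounted at the origin on the work surface; the furniture and walls round the work are solid. World frame = base frame: x ahead of the robot, y to its left, z up, the work surface at z = 0. Lengths are in m, angles in rad, forces in N, time in s.
With the tool pointing down it reaches from about 0.25 to 0.775 m from the base axis. Payload 4 kg.
Tool frame: the origin (TCP) lies midway between the tips of the shut fingers; the grasp point (between the pads) lies 19 mm behind it (robot.tcp_to_grasp is the distance from the TCP to the grasp point, in m); x points along the fingers, y is the direction in which the jaws open and shut, and the axes are right-handed (so a half turn about x gives the same grasp; the last joint's range is limited). The gripper opens to 94 mm and grips with 3 to 60 N. Pads are 16 mm wide; open, the fingers measure 119 mm over their backs; the gripper's body (75 mm by 177 mm) begins 78 mm behind the grasp point.
Start: joints at [-1.418, 0.087, 1.371, -0, 1.684, -0.103], TCP at [0.139, -0.532, 0.206] pointing down, gripper open.
Joint ranges: [-3.1, 3.1], [-0.76, 2.03], [0.27, 2.55], [-1.08, 4.22], [0.17, 2.65], [-2.57, 2.57]. Speed limits (rad/s): [2.79, 2.79, 3.14, 3.14, 3.14, 3.14].

## Interface

Orientations are given as [roll, pitch, yaw] about the fixed x, y, z axes, in that order (R = Rz(yaw) Ry(pitch) Rx(roll)).
In Python, from bench import robot gives the robot as it stands.
- The arm moves only by the tool send_rows, never from a script. Its argument "increments" is a list of rows, each a list of 5 numbers: the opening, from -1 (shut) to 1 (fully open), so that 0 is half open, then the shift along the tool's x, y, z in m, then the turn about the tool's x in rad. In form: [[hand, tx, ty, tz, roll], ...]. A call has 1 to 5 rows; each row is the pose to reach, as a shift and turn from the pose commanded when the call began, along the tool's axes at that moment; what a row does not reach only later rows make up. A row lasts 1/12 s, in which the tool goes at most 41.7 mm and 7.16 degrees, less where a joint would pass 70% of its speed; a pose out of reach is approached as far as the arm can. A call with a gripper value outside its range is refused whole. The fingers move at their own pace and stop on an object; the grip force is fixed at half the most. Time passes only in rows, so rows that repeat a pose let the fingers close. It gives the time, the measured TCP pose, the force and the opening at its end, in the units of the state.
- robot.get_obs(): the state, without advancing time (a new reading comes with each control period).
- robot.snapshot(name): name is "scene" or "side" or "wrist"; returns a dict with "image" (420x560x3 uint8, red, green, blue), "intrinsics" (3x3 intrinsics, pixels), "world_from_camera" (4x4, takes a point from camera to world coordinates). Camera axes: x right, y down, z forward; pixel columns grow to the right and rows downward; lengths in m; the calibration is good to about 2 mm. A picture is of the moment at which its call begins. There is no depth.
- robot.close_job(): hands the job in, once; it reports no verdict.
The state is a dict: "time": time; "joint_positions": joint angles; "qvel": joint speeds; "joint_torque": joint torques, N m; "tool_pos": TCP position; "ee_rot": TCP orientation; "wrist_force": force on the tool from outside, world axes, zero at the start; "wrist_torque": the same for the moment, N m; "width": finger opening in m.
Only numpy, scipy, OpenCV 4.12 (cv2) and the standard library are available. Lean on these libraries where they do the work, as an engineer would, in place of code of your own. Each camera call takes 0.05 s, during which the arm holds its last target.

## Working session

There is one attempt and no reset: what is moved stays moved. The work goes in short steps, Python scripts to look and compute and a tool call to move; the robot and the scene stay as the last step left them, time stands still between calls to the robot, and variables do not carry over. Pictures are saved under pics/ and viewed, and the job is handed in when it is done.

Besides the shell and the picture viewer there is one more tool, called after "Emit:" by a JSON object that holds its "op" and its "data". send_rows: Moves the arm, as the interface text tells. Its arguments: {"type":"object","properties":{"increments":{"type":"array"}},"required":["increments"]}

```bash
mkdir -p pics; ls; python3 - <<'E'
from bench import robot
import cv2,numpy as np
np.set_printoptions(precision=4,suppress=True)
o=robot.get_obs()
for k,v in o.items(): print(k,np.array(v))
for n in ["scene","side","wrist"]:
    s=robot.snapshot(n); cv2.imwrite(f"pics/a_{n}.png",cv2.cvtColor(s["image"],cv2.COLOR_RGB2BGR))
    print(n,s["intrinsics"],s["world_from_camera"])
    np.savez(f"pics/a_{n}.npz",K=s["intrinsics"],T=s["world_from_camera"])
E
```

```text
pics
time 0.0
joint_positions [-1.4181  0.088   1.3722 -0.      1.6836 -0.1031]
qvel [ 0.0007  0.0008  0.0005  0.0001  0.0004 -0.0006]
joint_torque [ -0.0004 -34.0183 -30.2429   0.0717   0.0331  -0.0002]
tool_pos [ 0.139  -0.5316  0.2043]
ee_rot [-1.6535  1.5687  1.7439]
wrist_force [-0.1229 -0.1352 -0.1706]
wrist_torque [-0.0126  0.0175 -0.0042]
width 0.0943401540305905
scene [[382.7139   0.     272.5222]
 [  0.     382.7139 208.8314]
 [  0.       0.       1.    ]] [[-0.9095 -0.1694  0.3796  0.1141]
 [-0.4156  0.3594 -0.8355  0.4482]
 [ 0.005  -0.9177 -0.3973  0.4325]
 [ 0.      0.      0.      1.    ]]
side [[532.8085   0.     283.6441]
 [  0.     532.8085 215.3578]
 [  0.       0.       1.    ]] [[-0.9284 -0.1768  0.3269  0.0748]
 [-0.3715  0.4614 -0.8057  0.5962]
 [-0.0083 -0.8694 -0.494   0.579 ]
 [ 0.      0.      0.      1.    ]]
wrist [[325.5227   0.     278.3109]
 [  0.     325.5227 209.698 ]
 [  0.       0.       1.    ]] [[ 0.2532 -0.9314 -0.2616  0.2144]
 [-0.9674 -0.2444 -0.0661 -0.5108]
 [-0.0024  0.2698 -0.9629  0.3834]
 [ 0.      0.      0.      1.    ]]
```

View pics/a_scene.png

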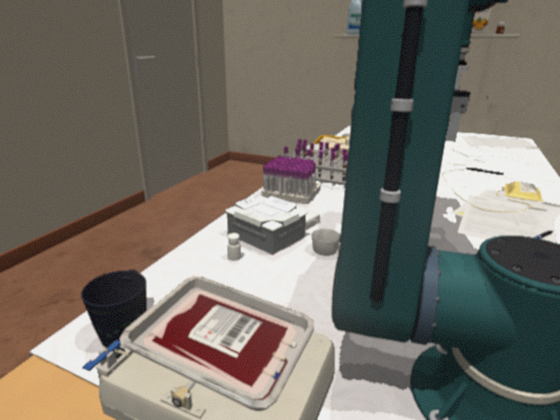

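View pics/a_side.png

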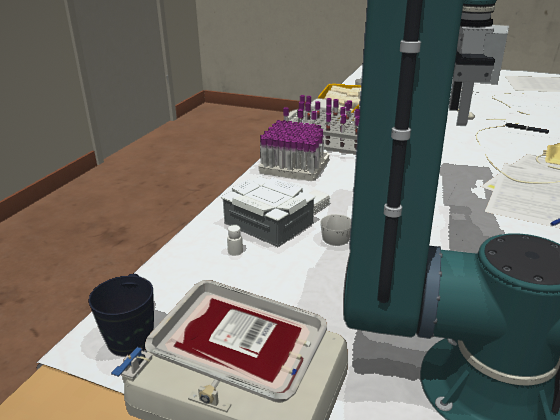

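View pics/a_wrist.png

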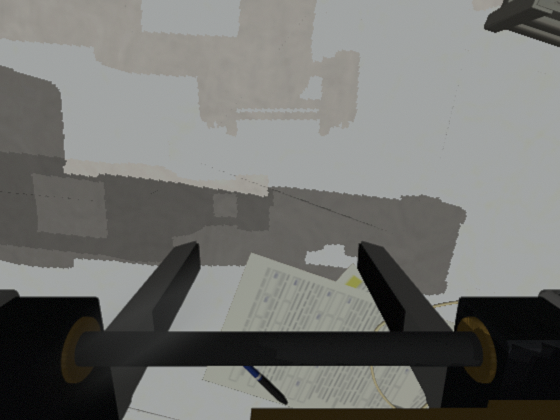

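The scene and side pictures show the carrier near side pixel (268,205). The bottle is at (234,240), the cup at (336,230), and a swab stack probably sits behind the carrier at about (320,200). I'll zoom in to get the corners.

```bash
python3 - <<'E'
import cv2
a=cv2.imread("pics/a_side.png")[165:260,205:365]
b=cv2.resize(a,(800,475),interpolation=cv2.INTER_CUBIC)
for i in range(0,160,20): cv2.putText(b,str(205+i),(i*5,10),0,.4,(0,0,255)); cv2.line(b,(i*5,0),(i*5,6),(0,0,255))
for j in range(0,95,10): cv2.putText(b,str(165+j),(0,j*5+4),0,.4,(0,0,255))
cv2.imwrite("pics/a_zoom.png",b)
import numpy as np
def ray(u,v,z):
    d=np.load("pics/a_side.npz");K,T=d["K"],d["T"]
    r=T[:3,:3]@np.linalg.solve(K,[u,v,1]); t=(z-T[2,3])/r[2]; return T[:3,3]+t*r
print(ray(268,202,.068),ray(234,240,.03),ray(336,230,.02),ray(320,203,.02))
E
```

```text
[ 0.46306025 -0.27686801  0.068     ] [ 0.49185499 -0.17543215  0.03      ] [ 0.32354532 -0.29776723  0.02      ] [ 0.3901827  -0.39565497  0.02      ]
```

View pics/a_zoom.png

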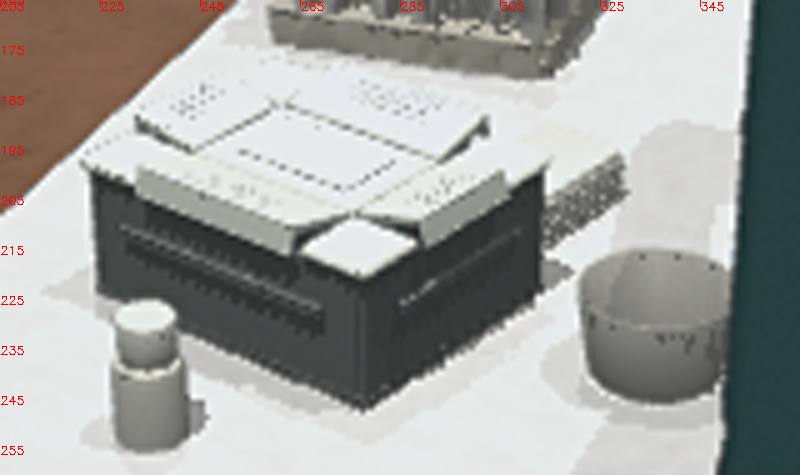

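```bash
cat >h.py <<'E'
import numpy as np,cv2
np.set_printoptions(precision=4,suppress=True)
def ray(u,v,z,f="pics/a_side.npz"):
    d=np.load(f);K,T=d["K"],d["T"]
    r=T[:3,:3]@np.linalg.solve(K,[u,v,1]); t=(z-T[2,3])/r[2]; return (T[:3,3]+t*r)[:2]
def proj(P,f="pics/a_side.npz"):
    d=np.load(f);K,T=d["K"],d["T"]
    p=(np.asarray(P)-T[:3,3])@T[:3,:3]; q=p@K.T; return q[...,:2]/q[...,2:]
E
python3 - <<'E'
from h import *
from scipy.optimize import least_squares
A=ray(277.2,220.6,.068);B=ray(221,198,.068);C=ray(314.6,198.3,.068);D=ray(277.4,247.2,0)
print(A,B,C,D); 
for v in (B-A,C-A): print(np.linalg.norm(v),np.degrees(np.arctan2(v[1],v[0])))
# fit: A=(-x,+y), B=(+x,+y), C=(-x,-y)
L=np.array([[-.079,.064,.068],[.079,.064,.068],[-.079,-.064,.068]])
obs=np.array([[277.2,220.6],[221,198],[314.6,198.3]])
def W(p,L): 
    c,s=np.cos(p[2]),np.sin(p[2]); return np.c_[p[0]+c*L[:,0]-s*L[:,1],p[1]+s*L[:,0]+c*L[:,1],L[:,2]]
r=least_squares(lambda p:(proj(W(p,L))-obs).ravel(),[.46,-.28,0])
print(r.x,r.fun)
a=cv2.imread("pics/a_side.png")[165:260,205:365]
b=cv2.resize(a,(800,475),interpolation=cv2.INTER_CUBIC)
x,y,z=.079,.064,.068
for poly in ([[x,y,z],[-x,y,z],[-x,-y,z],[x,-y,z]],[[.043,.028,z],[-.043,.028,z],[-.043,-.028,z],[.043,-.028,z]],[[x,y,0],[-x,y,0],[-x,-y,0],[x,-y,0]],):
    q=(proj(W(r.x,np.array(poly)))-[205,165]+.5)*5
    cv2.polylines(b,[q.round().astype(int)],True,(0,0,255),1)
for p in ([.067,0,.072],[-.067,0,.072],[0,.052,.072],[0,-.052,.072]):
    q=(proj(W(r.x,np.array([p])))-[205,165]+.5)*5; cv2.circle(b,tuple(int(t) for t in q[0]),4,(0,200,0),-1)
cv2.imwrite("pics/a_fit.png",b)
E
```

```text
[ 0.4169 -0.214 ] [ 0.5606 -0.2583] [ 0.3799 -0.3259] [ 0.4219 -0.2246]
0.1503820599856003 -17.112587859680144
0.11782552513271728 -108.30753901873189
[ 0.4716 -0.296  -0.3127] [-0.2554  0.8797 -2.2476 -0.696   2.5097 -1.1536]
```

View pics/a_fit.png

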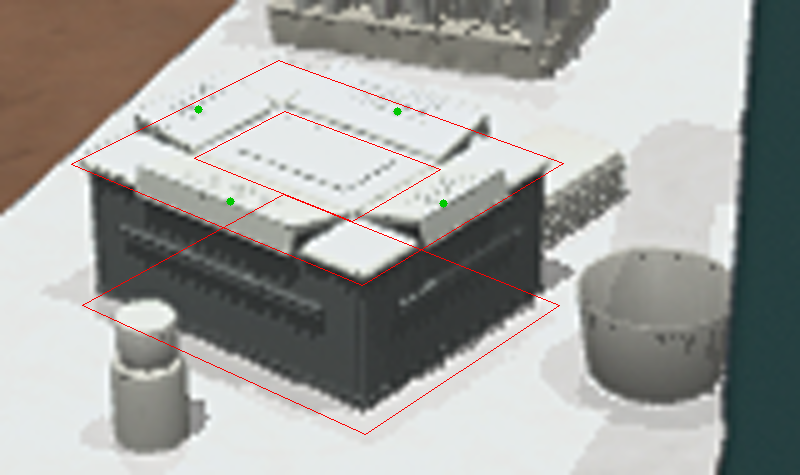

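The fit puts the panel about 1 px too low, so the carrier is a few mm farther from the camera than fitted. I'll compute the tool axes and the obstacles, then move above it for a closer look.

```bash
python3 - <<'E'
from h import *
from bench import robot
from scipy.spatial.transform import Rotation as R
o=robot.get_obs(); M=R.from_euler('xyz',o["ee_rot"]).as_matrix(); print(M)
tp=np.array(o["tool_pos"])
for t in ([.43,-.29,.25],[.47,-.29,.25]): print(M.T@(np.array(t)-tp))
print("rack base",ray(313,180,0),ray(258,172,0),"top",ray(292,130,.1), ray(325,128,.1),"rack2",ray(340,165,0))
print("bottle",ray(234,252,0),"cup",ray(336,242,0),"swab",ray(325,200,.028))
E
```

```text
[[-0.0003  0.253  -0.9675]
 [ 0.0016 -0.9675 -0.253 ]
 [-1.     -0.0016 -0.0002]]
[-0.0451 -0.1603 -0.3426]
[-0.0451 -0.1502 -0.3813]
rack base [ 0.4559 -0.5396] [ 0.6033 -0.5339] top [ 0.5347 -0.599 ] [ 0.4609 -0.642 ] rack2 [ 0.4191 -0.6504]
bottle [ 0.4949 -0.1779] cup [ 0.3188 -0.2849] swab [ 0.3798 -0.3986]
```

Emit:
{"op": "send_rows", "data": {"increments": [[-1,-0.005,-0.018,-0.033,0],[-1,-0.01,-0.036,-0.066,0],[-1,-0.015,-0.054,-0.1,0],[-1,-0.02,-0.072,-0.133,0],[-1,-0.023,-0.09,-0.166,0]]}}

```text
time: 0.57
tool_pos: [0.2779, -0.4017, 0.2287]
ee_rot: [2.124, 1.57, -0.762]
wrist_force: [1.1, -1.2, 0.2]
width: 0.0641
```

Emit:
{"op": "send_rows", "data": {"increments": [[-1,-0.005,-0.018,-0.033,0.11],[-1,-0.01,-0.036,-0.066,0.22],[-1,-0.015,-0.054,-0.1,0.34],[-1,-0.02,-0.072,-0.133,0.45],[-1,-0.023,-0.09,-0.166,0.56]]}}

```text
time: 0.98
tool_pos: [0.4107, -0.2776, 0.2512]
ee_rot: [2.47, 1.57, -0.965]
wrist_force: [0.3, -0.4, -0.7]
width: 0.0307
```

Emit:
{"op": "send_rows", "data": {"increments": [[-1,0,0,0,0],[-1,0,0,0,0],[-1,0,0,0,0]]}}

```text
time: 1.23
tool_pos: [0.4093, -0.2792, 0.2504]
ee_rot: [0.367, 1.57, -3.061]
wrist_force: [-0.7, 0.1, -0.4]
width: 0.0108
```

```bash
cat >>h.py <<'E'
def snap(robot,n,tag):
    s=robot.snapshot(n); f=f"pics/{tag}_{n}"
    cv2.imwrite(f+".png",cv2.cvtColor(s["image"],cv2.COLOR_RGB2BGR)); np.savez(f+".npz",K=s["intrinsics"],T=s["world_from_camera"])
E
python3 - <<'E'
from h import *
from bench import robot
o=robot.get_obs()
for k in("time","tool_pos","ee_rot","wrist_force","width"):print(k,np.array(o[k]))
snap(robot,"wrist","b"); snap(robot,"side","b")
E
```

```text
time 1.2333
tool_pos [ 0.4093 -0.2792  0.2504]
ee_rot [ 0.3669  1.5696 -3.0614]
wrist_force [-0.7341  0.0716 -0.3803]
width 0.010783073752782405
```

View pics/b_wrist.png

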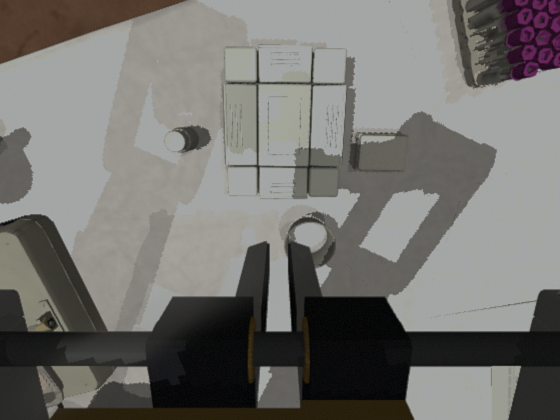

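View pics/b_side.png

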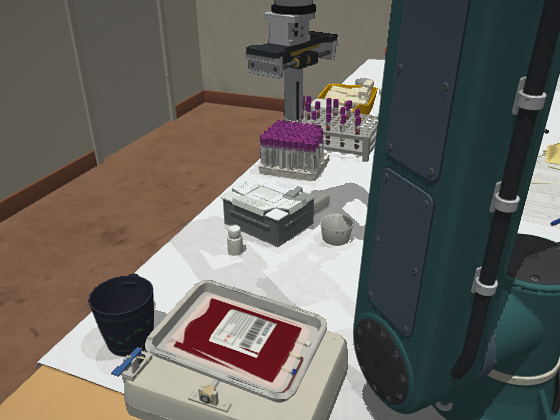

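The wrist view shows the carrier nearly square to the image: corners at about (225,46), (347,47), (337,196), (228,195). The bottle is at (178,140), the swabs at (382,151) and the cup at (308,238). I'll refine this on a zoom.

```bash
python3 - <<'E'
from h import *
a=cv2.imread("pics/b_wrist.png")[35:210,215:360]
b=cv2.resize(a,None,fx=3.4,fy=3.4,interpolation=cv2.INTER_CUBIC)
for i in range(0,145,20): cv2.putText(b,str(215+i),(int(i*3.4),10),0,.35,(0,0,255))
for j in range(0,175,20): cv2.putText(b,str(35+j),(0,int(j*3.4)+4),0,.35,(0,0,255))
cv2.imwrite("pics/b_zoom.png",b); print(b.shape)
E
```

```text
(595, 493, 3)
```

View pics/b_zoom.png

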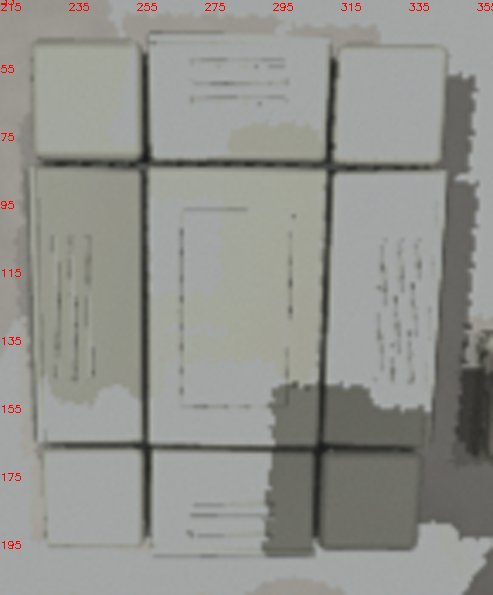

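```bash
python3 - <<'E'
from h import *
from scipy.optimize import least_squares
f="pics/b_wrist.npz"
Z=np.array([[146,164],[329,166],[148,446],[321,447],[32,40],[447,45],[45,546],[418,550]])
obs=Z/3.4+[215,35]-.35
z=.068
L=np.array([[.043,.028,z],[.043,-.028,z],[-.043,.028,z],[-.043,-.028,z],[.077,.062,z],[.077,-.062,z],[-.077,.062,z],[-.077,-.062,z]])
def W(p,L):
    c,s=np.cos(p[2]),np.sin(p[2]); return np.c_[p[0]+c*L[:,0]-s*L[:,1],p[1]+s*L[:,0]+c*L[:,1],L[:,2]]
r=least_squares(lambda p:(proj(W(p,L),f)-obs).ravel(),[.47,-.29,-.3]); print(r.x,r.fun.reshape(-1,2))
r4=least_squares(lambda p:(proj(W(p,L[:4]),f)-obs[:4]).ravel(),[.47,-.29,-.3]); print(r4.x)
# side view panel
s=np.array([[285,105],[437,162],[190,153],[350,217]])/5+[205,165]-.4
L2=np.array([[.043,-.028,z],[-.043,-.028,z],[.043,.028,z],[-.043,.028,z]])
r2=least_squares(lambda p:(proj(W(p,L2))-s).ravel(),[.47,-.29,-.3]); print("side",r2.x,r2.fun)
for n,p in dict(far=[.067,0],left=[0,.052],near=[-.067,0],right=[0,-.052]).items(): print(n,W(r.x,np.array([p+[.07]])))
E
```

```text
[ 0.4746 -0.3036 -0.297 ] [[ 0.0483  0.0239]
 [ 0.1116  0.0355]
 [-0.0151 -0.2054]
 [-0.4876  0.0292]
 [-0.3078  0.1738]
 [ 0.2993  0.1028]
 [ 0.6053 -0.0952]
 [-0.2554 -0.1553]]
[ 0.4745 -0.3037 -0.2934]
side [ 0.474  -0.2997 -0.3153] [-0.4786  0.1613  0.1245  0.4347  0.5366 -0.116  -0.1901 -0.4103]
far [[ 0.5386 -0.3232  0.07  ]]
left [[ 0.4898 -0.2539  0.07  ]]
near [[ 0.4105 -0.284   0.07  ]]
right [[ 0.4594 -0.3533  0.07  ]]
```

The wrist fit is good to about 0.5 px: carrier centre (0.4746, -0.303), yaw -0.297. The tool y axis now lies along the carrier's -y and tool -z along its +x. The near section is almost directly below, so I'll press it first.

Emit:
{"op": "send_rows", "data": {"increments": [[-1,0.04,0.004,0,0],[-1,0.08,0.004,0,0],[-1,0.12,0.004,0,0],[-1,0.155,0.004,0,0],[-1,0.155,0.004,0,0]]}}

```text
time: 1.75
tool_pos: [0.4026, -0.2799, 0.087]
ee_rot: [-0.41, 1.553, 2.441]
wrist_force: [-1.5, 0.6, -0.3]
width: 0.0005
```

Emit:
{"op": "send_rows", "data": {"increments": [[-1,0,0,0,0],[-1,0,0,0,0]]}}

```text
time: 1.92
tool_pos: [0.4092, -0.2846, 0.0982]
ee_rot: [2.66, 1.567, -0.771]
wrist_force: [0.1, 1.0, 1.1]
width: 0.0002
```

```bash
python3 - <<'E'
from h import *
from bench import robot
from scipy.spatial.transform import Rotation as R
o=robot.get_obs()
for k in("time","tool_pos","wrist_force","width"):print(k,np.array(o[k]))
M=R.from_euler('xyz',o["ee_rot"]).as_matrix();print(M)
c=np.array([.4746,-.3030]);a=-.297;Rz=np.array([[np.cos(a),-np.sin(a)],[np.sin(a),np.cos(a)]])
print("in carrier",Rz.T@(np.array(o["tool_pos"])[:2]-c))
snap(robot,"side","c")
a=cv2.imread("pics/c_side.png")[100:260,205:365]; cv2.imwrite("pics/c_z.png",cv2.resize(a,None,fx=3.7,fy=3.7,interpolation=cv2.INTER_CUBIC))
E
```

```text
time 1.9167
tool_pos [ 0.4092 -0.2846  0.0982]
wrist_force [0.1125 1.0438 1.0578]
width 0.00021174191125510804
[[ 0.0025 -0.2855 -0.9584]
 [-0.0025 -0.9584  0.2855]
 [-1.      0.0016 -0.0031]]
in carrier [-0.068  -0.0016]
```

View pics/c_z.png

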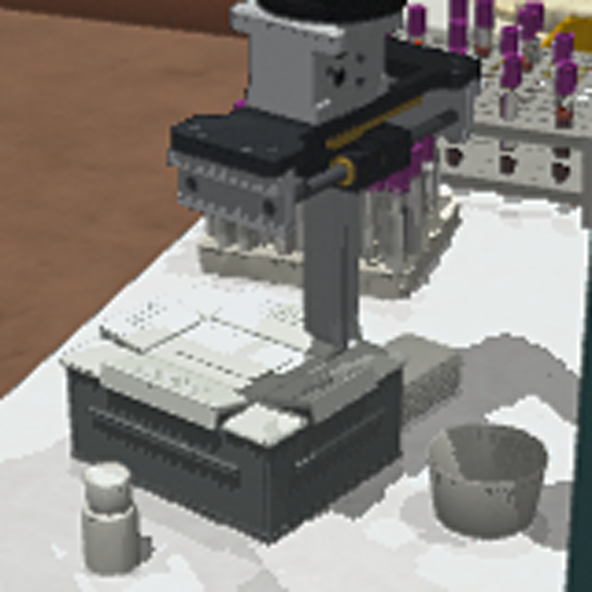

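The picture shows the shut fingers above the near section, with the TCP at (-0.068, -0.002) in the carrier frame. The arm overshot by about 10 mm on the fast move, so I'll descend slowly from here.

Emit:
{"op": "send_rows", "data": {"increments": [[-1,0.004,0,0,0],[-1,0.008,0,0,0],[-1,0.012,0,0,0],[-1,0.014,0,0,0],[-1,0.016,0,0,0]]}}

```text
time: 2.38
tool_pos: [0.4086, -0.2829, 0.0797]
ee_rot: [1.424, 1.571, -2.005]
wrist_force: [-1.4, 0.7, 0.4]
width: 0.0005
```

Emit:
{"op": "send_rows", "data": {"increments": [[-1,0.001,0,0,0],[-1,0.002,0,0,0],[-1,0.003,0,0,0],[-1,0.004,0,0,0],[-1,0.005,0,0,0]]}}

```text
time: 2.8
tool_pos: [0.4086, -0.283, 0.076]
ee_rot: [2.178, 1.57, -1.252]
wrist_force: [-2.1, 2.0, 7.8]
width: 0.0007
```

Emit:
{"op": "send_rows", "data": {"increments": [[-1,0.001,0,0,0],[-1,0.002,0,0,0],[-1,0.003,0,0,0],[-1,0.004,0,0,0],[-1,0.005,0,0,0]]}}

```text
time: 3.22
tool_pos: [0.4075, -0.2826, 0.071]
ee_rot: [0.084, 1.568, 2.938]
wrist_force: [-4.7, 1.9, 7.6]
width: 0.0007
```

Emit:
{"op": "send_rows", "data": {"increments": [[-1,0.001,0,0,0],[-1,0.002,0,0,0],[-1,0.003,0,0,0],[-1,0.004,0,0,0],[-1,0.004,0,0,0]]}}

```text
time: 3.63
tool_pos: [0.4075, -0.2827, 0.068]
ee_rot: [0.185, 1.568, 3.039]
wrist_force: [-6.7, 4.7, 12.0]
width: 0.001
```

Emit:
{"op": "send_rows", "data": {"increments": [[-1,0.001,0,0,0],[-1,0.0015,0,0,0],[-1,0.002,0,0,0],[-1,0.002,0,0,0]]}}

```text
time: 3.97
tool_pos: [0.4075, -0.2827, 0.0678]
ee_rot: [0.41, 1.569, -3.02]
wrist_force: [-8.9, 6.3, 19.4]
width: 0.0008
```

Firm at z = 0.068: the force rises without further travel, so the near section is home. I'll lift and move on to the right section.

Emit:
{"op": "send_rows", "data": {"increments": [[-1,-0.005,0,0,0],[-1,-0.015,0,0,0],[-1,-0.025,0,0,0],[-1,-0.03,0,0,0],[-1,-0.03,0,0,0]]}}

```text
time: 4.38
tool_pos: [0.4096, -0.2838, 0.0957]
ee_rot: [2.703, 1.567, -0.727]
wrist_force: [1.1, -0.1, 0.3]
width: 0.0006
```

```bash
cat >>h.py <<'E'
def where(robot,c=(.4746,-.3030),a=-.297):
    from scipy.spatial.transform import Rotation as R
    o=robot.get_obs();M=R.from_euler('xyz',o["ee_rot"]).as_matrix();tp=np.array(o["tool_pos"])
    Rz=np.array([[np.cos(a),-np.sin(a),0],[np.sin(a),np.cos(a),0],[0,0,1]])
    print("t",o["time"],"in carrier",Rz.T@(tp-np.r_[c,0]),"F",np.array(o["wrist_force"]))
    for n,p in dict(far=[.068,0],left=[0,.053],near=[-.068,0],right=[0,-.053]).items():
        print(n,M.T@(np.r_[c,0]+Rz@np.r_[p,.095]-tp))
E
python3 - <<'E'
from h import *
from bench import robot
where(robot); snap(robot,"side","d"); snap(robot,"wrist","d")
a=cv2.imread("pics/d_side.png")[165:260,205:365]; cv2.imwrite("pics/d_z.png",cv2.resize(a,(800,475),interpolation=cv2.INTER_CUBIC))
E
```

```text
t 4.3833 in carrier [-0.0678 -0.0006  0.0957] F [ 1.1117 -0.0714  0.3115]
far [ 0.0012  0.0006 -0.1358]
left [ 0.0009 -0.053  -0.0683]
near [ 0.0007 -0.0006  0.0002]
right [ 0.001   0.053  -0.0673]
```

View pics/d_z.png

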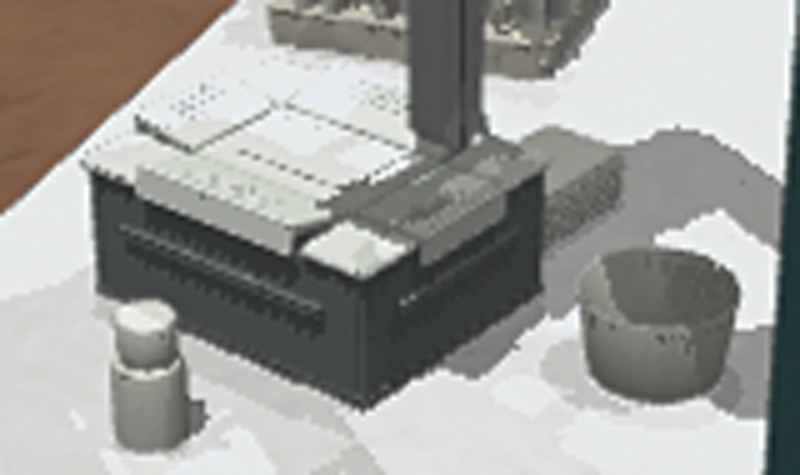

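The near section is now flush and the carrier hasn't moved (front bottom corner still at zoom pixel (362,411)). Next is the right section.

Emit:
{"op": "send_rows", "data": {"increments": [[-1,-0.005,0.013,-0.017,0],[-1,-0.005,0.026,-0.034,0],[-1,-0.005,0.04,-0.05,0],[-1,0,0.053,-0.067,0],[-1,0,0.053,-0.067,0]]}}

```text
time: 4.9
tool_pos: [0.4585, -0.3548, 0.0917]
ee_rot: [-0.08, 1.569, 2.772]
wrist_force: [-0.3, -0.2, -0.6]
width: 0.0007
```

Emit:
{"op": "send_rows", "data": {"increments": [[-1,0.003,0,0,0],[-1,0.006,0,0,0],[-1,0.009,0,0,0],[-1,0.012,0,0,0],[-1,0.015,0,0,0]]}}

```text
time: 5.32
tool_pos: [0.4575, -0.3521, 0.0788]
ee_rot: [2.612, 1.571, -0.817]
wrist_force: [-0.1, 0.2, -0.4]
width: 0.0007
```

```bash
python3 - <<'E'
from h import *
from bench import robot
where(robot)
E
```

```text
t 5.3167 in carrier [-0.002  -0.052   0.0788] F [-0.1319  0.1784 -0.3786]
far [-0.0162 -0.0513 -0.0705]
left [-0.0162 -0.105  -0.003 ]
near [-0.0162 -0.0526  0.0655]
right [-0.0162  0.001  -0.002 ]
```

Well placed: (-0.002, -0.052) in the carrier frame. Pressing now.

Emit:
{"op": "send_rows", "data": {"increments": [[-1,0.001,0,0,0],[-1,0.002,0,0,0],[-1,0.003,0,0,0],[-1,0.004,0,0,0],[-1,0.005,0,0,0]]}}

```text
time: 5.73
tool_pos: [0.4579, -0.3529, 0.0743]
ee_rot: [2.52, 1.57, -0.91]
wrist_force: [-1.4, 1.5, 5.4]
width: 0.0003
```

Emit:
{"op": "send_rows", "data": {"increments": [[-1,0.001,0,0,0],[-1,0.002,0,0,0],[-1,0.003,0,0,0],[-1,0.004,0,0,0],[-1,0.005,0,0,0]]}}

```text
time: 6.15
tool_pos: [0.4578, -0.3538, 0.0713]
ee_rot: [2.089, 1.568, -1.341]
wrist_force: [-3.7, 0.4, 8.0]
width: 0.0004
```

Emit:
{"op": "send_rows", "data": {"increments": [[-1,0.001,0,0,0],[-1,0.002,0,0,0],[-1,0.002,0,0,0]]}}

```text
time: 6.4
tool_pos: [0.4576, -0.3542, 0.0692]
ee_rot: [2.0, 1.567, -1.43]
wrist_force: [-3.2, -0.8, 6.7]
width: 0.0006
```

Emit:
{"op": "send_rows", "data": {"increments": [[-1,0.001,0,0,0],[-1,0.002,0,0,0],[-1,0.003,0,0,0],[-1,0.003,0,0,0]]}}

```text
time: 6.73
tool_pos: [0.4577, -0.3544, 0.068]
ee_rot: [2.084, 1.567, -1.346]
wrist_force: [-5.5, 0.8, 13.8]
width: 0.0003
```

Emit:
{"op": "send_rows", "data": {"increments": [[-1,0.001,0,0,0],[-1,0.0015,0,0,0],[-1,0.0015,0,0,0]]}}

```text
time: 6.98
tool_pos: [0.4578, -0.3544, 0.0679]
ee_rot: [2.139, 1.566, -1.291]
wrist_force: [-7.1, 3.4, 18.6]
width: 0.0007
```

The right section is firm at z = 0.068. Lift, then on to the far section.

Emit:
{"op": "send_rows", "data": {"increments": [[-1,-0.005,0,0,0],[-1,-0.015,0,0,0],[-1,-0.025,0,0,0],[-1,-0.03,0,0,0],[-1,-0.03,0,0,0]]}}

```text
time: 7.4
tool_pos: [0.4587, -0.3535, 0.0942]
ee_rot: [2.687, 1.567, -0.743]
wrist_force: [-0.1, -0.6, -0.5]
width: 0.0002
```

```bash
python3 - <<'E'
from h import *
from bench import robot
where(robot)
E
```

```text
t 7.4 in carrier [-0.0004 -0.053   0.0942] F [-0.1078 -0.5872 -0.4672]
far [-0.0007 -0.0523 -0.0689]
left [-0.0009 -0.1059 -0.0014]
near [-0.0011 -0.0536  0.0671]
right [-0.0008  0.     -0.0004]
```

Emit:
{"op": "send_rows", "data": {"increments": [[-1,-0.006,-0.013,-0.017,0],[-1,-0.006,-0.026,-0.034,0],[-1,-0.006,-0.04,-0.051,0],[-1,0,-0.052,-0.069,0],[-1,0,-0.052,-0.069,0]]}}

```text
time: 7.82
tool_pos: [0.5411, -0.3204, 0.0904]
ee_rot: [-1.182, 1.569, 1.675]
wrist_force: [-1.4, 0.3, 0.5]
width: 0.0006
```

Emit:
{"op": "send_rows", "data": {"increments": [[-1,0.003,0,0,0],[-1,0.006,0,0,0],[-1,0.009,0,0,0],[-1,0.012,0,0,0],[-1,0.014,0,0,0]]}}

```text
time: 8.23
tool_pos: [0.5378, -0.3229, 0.0779]
ee_rot: [0.006, 1.57, 2.859]
wrist_force: [-0.8, -0.3, -0.3]
width: 0.0005
```

```bash
python3 - <<'E'
from h import *
from bench import robot
where(robot)
E
```

```text
t 8.2333 in carrier [ 0.0663 -0.0005  0.0779] F [-0.7793 -0.3251 -0.2876]
far [-0.0171 -0.0005 -0.0017]
left [-0.017  -0.054   0.0659]
near [-0.017  -0.0015  0.1343]
right [-0.017   0.052   0.0667]
```

Emit:
{"op": "send_rows", "data": {"increments": [[-1,0.001,0,-0.001,0],[-1,0.002,0,-0.001,0],[-1,0.003,0,-0.001,0],[-1,0.004,0,-0.001,0],[-1,0.005,0,-0.001,0]]}}

```text
time: 8.65
tool_pos: [0.5398, -0.3231, 0.0741]
ee_rot: [2.545, 1.57, -0.885]
wrist_force: [-1.1, 0.8, 5.0]
width: 0.0004
```

Emit:
{"op": "send_rows", "data": {"increments": [[-1,0.001,0,0,0],[-1,0.002,0,0,0],[-1,0.003,0,0,0],[-1,0.004,0,0,0],[-1,0.005,0,0,0]]}}

```text
time: 9.07
tool_pos: [0.5405, -0.3233, 0.0706]
ee_rot: [2.825, 1.568, -0.605]
wrist_force: [-0.2, 1.2, 5.6]
width: 0.0004
```

Emit:
{"op": "send_rows", "data": {"increments": [[-1,0.001,0,0,0],[-1,0.002,0,0,0],[-1,0.002,0,0,0]]}}

```text
time: 9.32
tool_pos: [0.5408, -0.3233, 0.0686]
ee_rot: [2.866, 1.567, -0.564]
wrist_force: [0.2, 0.9, 6.1]
width: 0.0002
```

Emit:
{"op": "send_rows", "data": {"increments": [[-1,0.001,0,0,0],[-1,0.002,0,0,0],[-1,0.003,0,0,0],[-1,0.003,0,0,0]]}}

```text
time: 9.65
tool_pos: [0.5409, -0.3234, 0.068]
ee_rot: [2.836, 1.566, -0.594]
wrist_force: [-3.4, 2.3, 13.6]
width: 0.0004
```

Emit:
{"op": "send_rows", "data": {"increments": [[-1,0.0005,0,0,0],[-1,0.001,0,0,0],[-1,0.001,0,0,0]]}}

```text
time: 9.9
tool_pos: [0.541, -0.3235, 0.068]
ee_rot: [2.815, 1.565, -0.615]
wrist_force: [-4.4, 3.1, 16.6]
width: 0.0005
```

Emit:
{"op": "send_rows", "data": {"increments": [[-1,-0.005,0,0,0],[-1,-0.015,0,0,0],[-1,-0.025,0,0,0],[-1,-0.03,0,0,0],[-1,-0.03,0,0,0]]}}

```text
time: 10.32
tool_pos: [0.5406, -0.3235, 0.0943]
ee_rot: [2.784, 1.567, -0.646]
wrist_force: [-0.3, -1.5, 0.2]
width: 0.0003
```

```bash
python3 - <<'E'
from h import *
from bench import robot
where(robot)
E
```

```text
t 10.3167 in carrier [ 0.0691 -0.0003  0.0943] F [-0.3228 -1.5298  0.1768]
far [-0.0007 -0.0003  0.0011]
left [-0.001  -0.0539  0.0686]
near [-0.0011 -0.0015  0.1371]
right [-0.0009  0.0521  0.0695]
```

The far section came up firm at 0.068. The left one is last.

Emit:
{"op": "send_rows", "data": {"increments": [[-1,-0.006,-0.013,0.017,0],[-1,-0.006,-0.026,0.034,0],[-1,-0.006,-0.04,0.051,0],[-1,0,-0.053,0.068,0],[-1,0,-0.053,0.068,0]]}}

```text
time: 10.73
tool_pos: [0.4868, -0.2493, 0.0905]
ee_rot: [-0.401, 1.565, 2.454]
wrist_force: [-0.1, 0.3, 0.4]
width: 0.0004
```

Emit:
{"op": "send_rows", "data": {"increments": [[-1,0.003,0,0,0],[-1,0.006,0,0,0],[-1,0.009,0,0,0],[-1,0.012,0,0,0],[-1,0.014,0,0,0]]}}

```text
time: 11.15
tool_pos: [0.4897, -0.2533, 0.0777]
ee_rot: [-0.091, 1.57, 2.761]
wrist_force: [0.5, 0.3, 1.2]
width: 0.0002
```

```bash
python3 - <<'E'
from h import *
from bench import robot
where(robot)
E
```

```text
t 11.15 in carrier [-0.0001  0.052   0.0777] F [0.5211 0.2897 1.2484]
far [-0.0174  0.0525 -0.0676]
left [-0.0173 -0.001  -0.0001]
near [-0.0173  0.0514  0.0683]
right [-0.0173  0.105   0.0008]
```

Emit:
{"op": "send_rows", "data": {"increments": [[-1,0.001,0,0,0],[-1,0.002,0,0,0],[-1,0.003,0,0,0],[-1,0.004,0,0,0],[-1,0.005,0,0,0]]}}

```text
time: 11.57
tool_pos: [0.4898, -0.2529, 0.0748]
ee_rot: [2.777, 1.57, -0.653]
wrist_force: [-2.2, 1.4, 7.5]
width: 0.0004
```

Emit:
{"op": "send_rows", "data": {"increments": [[-1,0.001,0,0,0],[-1,0.002,0,0,0],[-1,0.003,0,0,0],[-1,0.004,0,0,0],[-1,0.005,0,0,0]]}}

```text
time: 11.98
tool_pos: [0.4902, -0.2519, 0.0705]
ee_rot: [-2.429, 1.569, 0.425]
wrist_force: [-1.5, 4.5, 7.8]
width: 0.0007
```

Emit:
{"op": "send_rows", "data": {"increments": [[-1,0.001,0,0,0],[-1,0.002,0,0,0],[-1,0.002,0,0,0]]}}

```text
time: 12.23
tool_pos: [0.4903, -0.2516, 0.0683]
ee_rot: [-2.261, 1.568, 0.593]
wrist_force: [-1.8, 4.7, 6.9]
width: 0.0002
```

Emit:
{"op": "send_rows", "data": {"increments": [[-1,0.001,0,0,0],[-1,0.002,0,0,0],[-1,0.003,0,0,0],[-1,0.003,0,0,0]]}}

```text
time: 12.57
tool_pos: [0.4904, -0.2516, 0.0679]
ee_rot: [-2.56, 1.568, 0.294]
wrist_force: [-4.7, 7.2, 16.8]
width: 0.0003
```

Emit:
{"op": "send_rows", "data": {"increments": [[-1,0.0005,0,0,0],[-1,0.001,0,0,0],[-1,0.001,0,0,0]]}}

```text
time: 12.82
tool_pos: [0.4905, -0.2516, 0.0678]
ee_rot: [-2.663, 1.568, 0.191]
wrist_force: [-7.5, 6.8, 20.2]
width: 0.0007
```

Emit:
{"op": "send_rows", "data": {"increments": [[-1,-0.005,0,0,0],[-1,-0.015,0,0,0],[-1,-0.025,0,0,0],[-1,-0.05,0,0,0],[-1,-0.075,0,0,0]]}}

```text
time: 13.23
tool_pos: [0.4887, -0.2523, 0.1371]
ee_rot: [-0.231, 1.568, 2.622]
wrist_force: [-0.1, 0.4, -0.6]
width: 0.0004
```

Emit:
{"op": "send_rows", "data": {"increments": [[-1,-0.03,-0.0,0.015,0],[-1,-0.06,0.02,0.03,0],[-1,-0.09,0.03,0.05,0],[-1,-0.11,0.04,0.07,0],[-1,-0.11,0.04,0.07,0]]}}

```text
time: 13.65
tool_pos: [0.4103, -0.2735, 0.2543]
ee_rot: [2.595, 1.559, -0.838]
wrist_force: [1.1, -0.3, 0.3]
width: 0.0004
```

Emit:
{"op": "send_rows", "data": {"increments": [[-1,0,0,0,0],[-1,0,0,0,0],[-1,0,0,0,0]]}}

```text
time: 13.9
tool_pos: [0.4111, -0.2704, 0.2452]
ee_rot: [-0.486, 1.567, 2.368]
wrist_force: [0.1, -0.4, -0.6]
width: 0.0004
```

```bash
python3 - <<'E'
from h import *
from bench import robot
where(robot)
snap(robot,"side","e"); snap(robot,"wrist","e")
a=cv2.imread("pics/e_side.png")[165:260,205:365]; cv2.imwrite("pics/e_z.png",cv2.resize(a,(800,475),interpolation=cv2.INTER_CUBIC))
E
```

```text
t 13.9 in carrier [-0.0702  0.0126  0.2452] F [ 0.1013 -0.4387 -0.5798]
far [ 0.1497  0.0141 -0.1386]
left [ 0.15   -0.0395 -0.0711]
near [ 0.1501  0.0128 -0.0026]
right [ 0.1498  0.0665 -0.0701]
```

View pics/e_z.png

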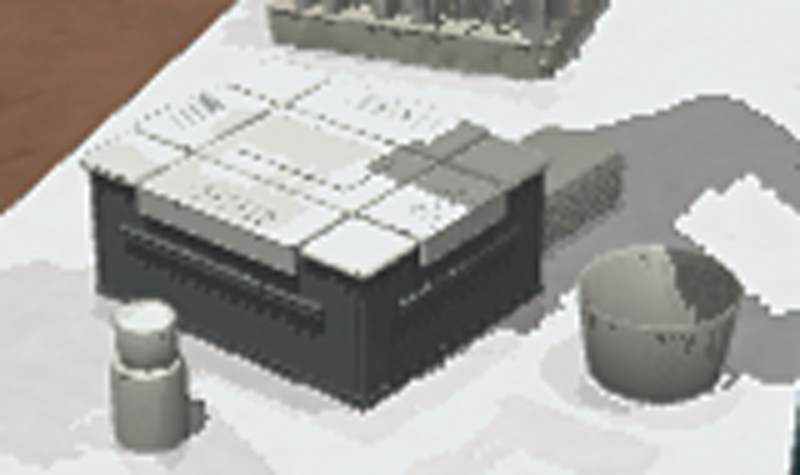

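View pics/e_wrist.png

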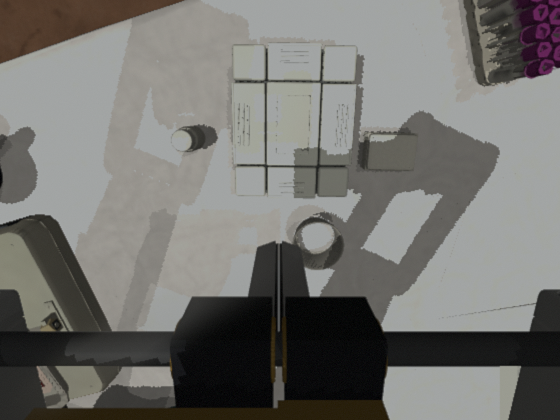

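The side zoom shows all four sections flush with the corners. The carrier's front bottom corner is still at (362,411), and the bottle (150,375), cup (660,330) and swabs are where they were. The arm is clear, so I'll hand in.

```bash
python3 -c "
from bench import robot
print(robot.close_job())"
```

```text
the job is handed in; nothing more can be done
None
```

All four rim sections of the lid are shut and flush, and I handed the job in at about 14 s. I pressed them with the closed fingertips in the order near, right, far, left. I kept pressing each one until it came up firm at about 68 mm, with 17–20 N of downward force.

In the last side picture the four sections are level with the corners. The carrier, bottle, cup and swabs are at the same pixels as at the start, and the arm is well clear with about zero wrist force.

- **Sideways force:** while pressing there was up to about 11 N at the tool, but I saw no movement of the carrier in the pictures.
- **Camera disagreement:** the side and wrist cameras put the carrier about 4 mm apart. I used the wrist fit, which had errors of about 0.5 px, and the fingers landed where intended.

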